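# Key the locking collar onto the arbor and hold it home

## Task

Of the three knurled collars, take the one whose bore fits the arbor (one is too tight, and one is so loose that it passes right over the cross-pin). Put it over the arbor, turn it until its hidden keyways drop over the cross-pin, then push it fully home against the spring and finish while still gripping it and holding it pushed home: do not let go. Leave the other two collars and everything else on the bench where they are.

Things in the scene. Friction and masses are not known exactly. Their poses are not given: they have to be found in the camera images.
- collar_a: Loose knurled aluminium collar, 52 mm outside diameter, 40 mm tall, 0.2 kg, lying flat, axis vertical. Origin: centre of its underside, z up. Plain through-bore of 17 mm: too tight for the arbor.
- collar_b: Loose knurled aluminium collar, 52 mm outside diameter, 40 mm tall, 0.2 kg, lying flat, axis vertical. Origin: centre of its underside, z up. Through-bore of 24.5 mm: the one that fits the arbor. Four keyways, 8.8 mm wide and 26 mm deep, open on the underside along its own +x, +y, -x and -y; hidden from above and outside.
- collar_c: Loose knurled aluminium collar, 52 mm outside diameter, 40 mm tall, 0.2 kg, lying flat, axis vertical. Origin: centre of its underside, z up. Plain through-bore of 35 mm: too loose, it passes over the cross-pin.
- arbor: The arbor, fixed to the bench: round steel faceplate (140 mm diameter, 22 mm thick), hub (60 mm diameter, top at 30 mm) and upright post of 22 mm diameter, tapering to 13 mm over its last 7 mm, tip 83 mm above the bench. Origin: on the post's axis at bench level, z up. Its yaw tells nothing about the cross-pin's direction.
- pin_centre (a point): Centre of the level cross-pin through the post: 6 mm thick, 32 mm long (5 mm stands out on either side), top 58 mm above the bench. Its direction differs every time and is NOT given by any pose: see it or feel for it. Unkeyed, the right collar rests on it, underside at 58 mm; within about 0.1 rad of alignment it can drop. Some position within a quarter turn always fits.
- seat (a joint): Spring seat: dark steel ring, 49 mm diameter, round the post below the pin, pushed down by the keyed collar. 0 = up, its top 44 mm above the bench; 0.008 m = pressed fully home on the hub, top (and the collar's underside) at 36 mm. The spring resists with 5 N at first, 9 N at the bottom, and lifts the collar if it is let go.
- tube_stub: Bystander: short steel tube standing upright, 44 mm diameter, 60 mm tall; origin at the centre of its underside.
- flange: Bystander: flat dark steel ring, 90 mm diameter, 12 mm thick; origin at the centre of its underside.
- wrench: Bystander: steel spanner lying on the bench, near the robot; x along it.
- hammer: Bystander: hammer lying on the bench; x along it.
- spray_can: Bystander: green can, 52 mm diameter, 160 mm tall; origin at the centre of its underside.
- angle_iron: Bystander: offcut of steel angle, 140 x 40 x 40 mm, lying on one leg; x along it, origin at the centre of its underside.
Not all that is in view belongs to the job. What is shaped like the collar_b but pink or red is not meant.

How it is judged:
By the outcome, as a careful person would: the job done as asked, in the order asked, and still so for the second after the job is handed in, while the arm keeps its last pose, push and grip.
It also fails if it takes over 56 s, if anything falls off the work surface, if the arm or the gripper's body presses on something with over 40 N, if the wrist force passes 120 N, or if a joint passes its speed limit or range.

## Robot

A 6-joint arm with a two-finger parallel gripper is mounted at the origin on the work surface. World frame = base frame: x ahead of the robot, y to its left, z up, the work surface at z = 0. Lengths are in mm, angles in rad, forces in N, time in s.
With the tool pointing down it reaches from about 400 to 925 mm from the base axis. Payload 12.5 kg.
Tool frame: the origin (TCP) lies between the finger pads; the fingertips stand 19 mm ahead of it and the grasp point (between the pads) is the TCP (env.nose_length is the distance from the TCP to the fingertips, in mm); z points along the fingers, y is the line along which they close (so a half turn about z gives the same grasp; the last joint's range is limited). The gripper opens to 95 mm and grips with 3 to 60 N. Pads are 20 mm wide; open, the fingers measure 119 mm over their backs; the gripper's body (75 mm by 180 mm) begins 59 mm behind the grasp point.
Start: joints at [1.167, 0.491, 1.559, -0, 1.092, -0.106], TCP at [183.369, 597.514, 205.161] pointing down, gripper open.
Joint ranges: [-3.1, 3.1], [-0.84, 2.19], [0.05, 2.79], [-1.13, 4.28], [0.06, 2.93], [-2.69, 2.69]. Speed limits (rad/s): [2.22, 2.22, 2.79, 3.14, 3.14, 3.14].

## Interface

Orientations are given as [roll, pitch, yaw] about the fixed x, y, z axes, in that order (R = Rz(yaw) Ry(pitch) Rx(roll)).
In Python, from cell import env gives the robot as it stands. The module is installed in compiled form; this text tells all that it offers.
- The arm moves only by the tool drive_tool, never from a script. Its argument "rows" is a list that holds one entry, the list of rows, each a list of 7 numbers: the shift along the tool's x, y, z scaled (see below), then the turn, a rotation vector about the tool's x, y, z scaled (see below), then the opening, from 0 (shut) to 1 (fully open). In form: [[[tx, ty, tz, ax, ay, az, jaw], ...]]. A call has 1 to 5 rows; each row shifts and turns the commanded pose from where the row before left it, along the tool's axes as they then stand; what a row does not reach is not made up. The controller multiplies each number of a shift by 250 mm and each number of a turn by 180 degrees. A row lasts 1/8 s, in which the tool goes at most 62.5 mm and 10.7 degrees, less where a joint would pass 70% of its speed; a pose out of reach is approached as far as the arm can. A call with a number of a shift or a turn outside -1 to 1 is refused whole. A call with a gripper value outside its range is refused whole. The fingers move at their own pace and stop on an object; the grip force is fixed at half the most. Time passes only in rows, so rows that do not move let the fingers close. It gives the time, the measured TCP pose, the force, the opening and the grip force at its end, in the units of the state.
- env.state(): the state, without advancing time (a new reading comes with each control period).
- env.read_camera(name): name is "scene" or "side" or "wrist"; returns a dict with "color" (420x560x3 uint8, blue, green, red), "camera_matrix" (3x3 intrinsics, pixels), "k1" (the pictures are not rectified: a ray, as slopes to the right and down, at radius r is drawn at 1 + k1 r^2 times it, then the intrinsics apply), "pose" (4x4, takes a point from camera to world coordinates). Camera axes: x right, y up, looking along -z (the intrinsics and any distortion apply to the point x, -y, -z); pixel columns grow to the right and rows downward; lengths in mm; the calibration is good to about 2 mm. A picture is of the moment at which its call begins. There is no depth.
- env.job_done(): hands the job in; it is judged then, once.
Trained networks look in a picture, given as the dict that the camera call returned (one of the last four; its "shot" number tells which), for a name from the list of things; names that differ only in an ending like _2 or _b are one class to them, and where a whole thing is asked for, a point or a joint stands for the part that bears it (a point fixed in the world has none). Each returns a list of dicts, best first, with "score" (0 to 1); they miss things now and then, are a little off and sometimes report something else, mostly with a low value. They report only what shows in the picture. A call takes as long as a camera call. They do not tell look-alikes from the thing itself.
- env.search_frame(name, picture): "at" ([x, y, z] in mm, in the coordinates of the camera as it stood for that picture, good to about 4 mm: the middle of the surface that is visible of it).
- env.place_of(name, picture): "at" ([x, y, z] in mm, in the coordinates of the camera as it stood for that picture, good to about 4 mm: a listed point, or the origin of a listed thing).
The state is a dict: "t": time; "joints": joint angles; "qvel": joint speeds; "tau": joint torques, N m; "eef_pos": TCP position; "tcp_rot": TCP orientation; "ft_force": force on the tool from outside, world axes, zero at the start; "moment": the same for the moment, N m; "opening": opening from 0.0 (shut) to 1.0 (fully open); "grip_force": force on a finger pad.
Only numpy, scipy, OpenCV 4.12 (cv2) and the standard library are available. Lean on these libraries where they do the work, as an engineer would, in place of code of your own. Each camera call takes 0.05 s, during which the arm holds its last target. There are 200 camera calls.

## Working session

There is one attempt and no reset: what is moved stays moved. The work goes in short steps, Python scripts to look and compute and a tool call to move; the robot and the scene stay as the last step left them, time stands still between calls to the robot, and variables do not carry over. Pictures are saved under pics/ and viewed, at most 10 in all, crops included, and the job is handed in when it is done.

Besides the shell and the picture viewer there is one more tool, called after "Call:" in YAML: its name, and indented under it one key for each argument. drive_tool: Moves the arm, as the interface text tells. Its arguments: {"type":"object","properties":{"rows":{"type":"array","items":{"type":"array","items":{"type":"array","items":{"type":"number","minimum":-1,"maximum":1}}}}},"required":["rows"]}

```bash
mkdir -p pics
cat > h.py <<'E'
import numpy as np, cv2
from cell import env
def cam(n,save=None):
    p=env.read_camera(n)
    if save: cv2.imwrite('pics/'+save,p['color'])
    return p
def world(p,at):
    return (np.array(p['pose'])@np.r_[at,1])[:3]
def proj(p,w):
    c=np.linalg.inv(np.array(p['pose']))@np.r_[w,1]
    s=np.array([c[0]/-c[2],-c[1]/-c[2]]); s=s*(1+p['k1']*(s@s)); K=np.array(p['camera_matrix'])
    return np.array([K[0,0]*s[0]+K[0,2],K[1,1]*s[1]+K[1,2]])
def topix(p,uv,z):
    K=np.array(p['camera_matrix']);d=np.array([(uv[0]-K[0,2])/K[0,0],(uv[1]-K[1,2])/K[1,1]])
    s=d.copy()
    for _ in range(20): s=d/(1+p['k1']*(s@s))
    P=np.array(p['pose']);r=P[:3,:3]@np.array([s[0],-s[1],-1]);o=P[:3,3]
    return o+r*(z-o[2])/r[2]
E
python3 - <<'E'
from h import *
np.set_printoptions(precision=1,suppress=True)
for n in ['scene','side','wrist']:
    p=cam(n,n+'1.png'); print(n,p['pose'][:3,3] if hasattr(p['pose'],'shape') else p['pose'])
    for o in ['collar_b','arbor','pin_centre']:
        for d in env.place_of(o,p):
            w=world(p,d['at']); print(o,round(d['score'],2),w,proj(p,w))
im=[cv2.imread(f'pics/{n}1.png') for n in ['scene','side','wrist']]
print(env.state())
E
```

```text
scene [1127.   404.3 1341. ]
collar_b 0.84 [ 553.  -183.9    4.9] [225.9 203. ]
collar_b 0.78 [ 457.3 -255.1   -1.4] [226.5 171.8]
collar_b 0.72 [ 640.1 -133.8   -2.2] [221.8 233.3]
collar_b 0.72 [ 271.7 -288.6    3.8] [252.2 128.1]
collar_b 0.6 [ 364.3 -274.7    2.8] [238.9 148.7]
collar_b 0.56 [500.4 -41.1  -3.1] [274.5 214.9]
arbor 0.8 [524.9 159.8   2.5] [327.1 254.1]
pin_centre 0.85 [528.8 156.2  57.3] [326.8 246. ]
side [ 399.4 -868.2  945.9]
collar_b 0.98 [503.1 -43.   -0.7] [273.4 240.2]
collar_b 0.88 [ 361.9 -272.3   -0.9] [225.1 318.9]
collar_b 0.78 [ 273.5 -288.    -2.2] [186.8 329.3]
collar_b 0.64 [ 634.7 -130.9    1.1] [327.5 260.6]
collar_b 0.63 [ 551.7 -179.6   -2.3] [299.  279.5]
arbor 0.75 [531.5 160.4   4.3] [274.7 188. ]
pin_centre 0.89 [531.6 155.2  56.3] [275.1 176.1]
pin_centre 0.74 [ 363.  -156.4    1.6] [223.4 278.3]
wrist [102.2 621.5 384.4]
{'t': 0.6, 'joints': array([ 1.2,  0.5,  1.6, -0. ,  1.1, -0.1]), 'qvel': array([0., 0., 0., 0., 0., 0.]), 'tau': array([  0. , -61.2, -25.8,   0.1,   0. ,   0. ]), 'eef_pos': array([183.4, 597.5, 205.1]), 'tcp_rot': array([3.1, 0. , 2.8]), 'ft_force': array([ 0.7, -0.1, -0.2]), 'moment': array([-0.,  0.,  0.]), 'grip_force': 0.0, 'opening': 0.9974632984877612}
```

View pics/scene1.png

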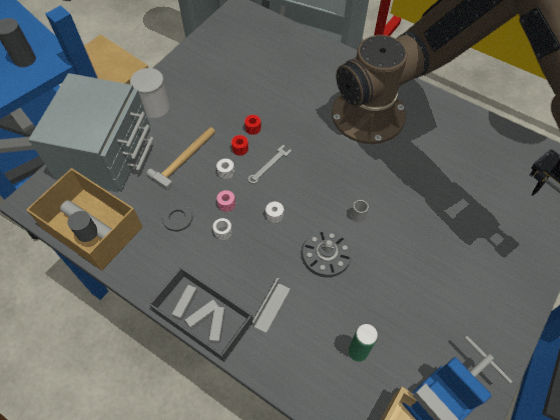

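View pics/side1.png

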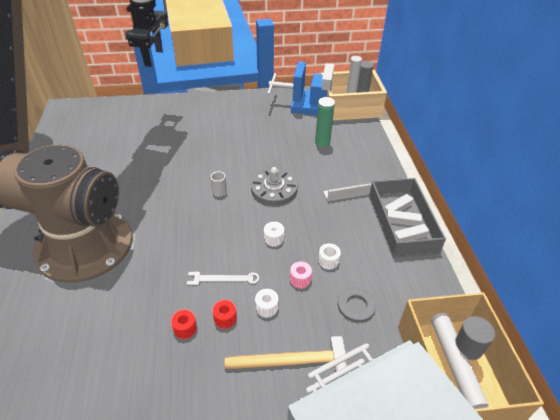

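Three white collars at scene pixels (225,169), (274,212) and (222,229). The pink one at (226,201) and the red ones are decoys. I'll enlarge the white collars to compare their bores.

Run:
```python
import cv2,numpy as np
a=cv2.imread('pics/scene1.png');b=cv2.imread('pics/side1.png')
def c(i,u,v,s=18): return cv2.resize(i[v-s:v+s,u-s:u+s],(260,260),interpolation=cv2.INTER_CUBIC)
cv2.imwrite('pics/crop1.png',np.vstack([np.hstack([c(a,225,169),c(a,274,212),c(a,222,229)]),np.hstack([c(b,267,303),c(b,274,234),c(b,329,257)])]))
```

```text
(no output)
```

View pics/crop1.png

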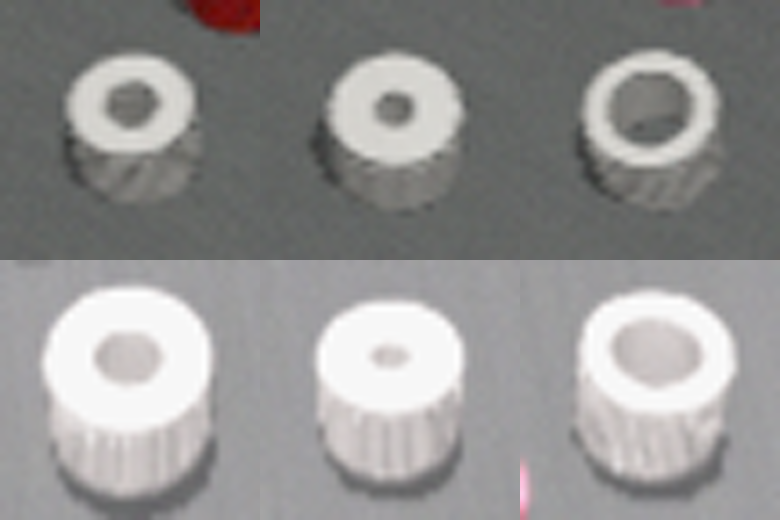

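The bore-to-outside ratios show middle bore at scene (225,169), tight at (274,212), loose at (222,229). So collar_b is the one at scene (225,169) / side (267,303), around (457,-255). I'll move to look down on the arbor first.

```bash
cat >> h.py <<'E'
from scipy.spatial.transform import Rotation as R
def plan(pos,yaw=None):
    s=env.state(); Rm=R.from_euler('xyz',s['tcp_rot']); d=Rm.inv().apply(np.array(pos)-s['eef_pos'])/250
    t=np.zeros(3)
    if yaw is not None: t=(Rm.inv()*R.from_euler('xyz',[np.pi,0,yaw])).as_rotvec()/np.pi
    print('total shift',d.round(4),'turn',t.round(4),'rows>=',max(np.linalg.norm(d)/.25,np.linalg.norm(t)/.0594).round(1))
def st():
    s=env.state(); print('t',round(s['t'],2),'pos',s['eef_pos'].round(2),'rot',s['tcp_rot'].round(4),'F',s['ft_force'].round(1),'M',s['moment'].round(2),'op',round(s['opening']*95,1),'grip',round(s['grip_force'],1),'j6',s['joints'][5].round(2))
E
python3 - <<'E'
from h import *
p=cam('wrist');print(np.array(p['pose']).round(3),p['camera_matrix'],p['k1']);st()
plan([612,133,205],3.14)
E
```

```text
[[ 2.94000e-01 -9.13000e-01 -2.83000e-01  1.02169e+02]
 [ 9.56000e-01  2.81000e-01  8.70000e-02  6.21493e+02]
 [ 0.00000e+00 -2.96000e-01  9.55000e-01  3.84451e+02]
 [ 0.00000e+00  0.00000e+00  0.00000e+00  1.00000e+00]] [[310.05079401   0.         278.38296581]
 [  0.         310.05079401 212.54532924]
 [  0.           0.           1.        ]] -0.05144203970438043
t 0.65 pos [183.35 597.52 205.17] rot [ 3.1415 -0.      2.8438] F [-0.6 -0.4  0.2] M [0.   0.05 0.02] op 94.8 grip 0.0 j6 -0.11
total shift [-2.1843e+00 -1.2733e+00  5.0000e-04] turn [ 0.     -0.     -0.0943] rows>= 10.1
```

Call:
drive_tool:
  rows:
    - [[-0.214,-0.125,0,0,0,0,1],[-0.214,-0.125,0,0,0,0,1],[-0.214,-0.125,0,0,0,0,1],[-0.214,-0.125,0,0,0,0,1],[-0.214,-0.125,0,0,0,0,1]]

```text
t: 1.27
eef_pos: [394.5, 368.1, 205.4]
tcp_rot: [3.141, 0.0, 2.844]
ft_force: [0.6, 0.5, 0.1]
opening: 0.999
grip_force: 0.0
```

Call:
drive_tool:
  rows:
    - [[-0.214,-0.125,0,0,0,0,1],[-0.214,-0.125,0,0,0,0,1],[-0.214,-0.125,0,0,0,0,1],[-0.214,-0.125,0,0,0,0,1],[-0.214,-0.125,0,0,0,0,1]]

```text
t: 1.9
eef_pos: [604.3, 140.0, 205.3]
tcp_rot: [3.141, 0.0, 2.844]
ft_force: [0.1, 1.1, -0.1]
opening: 1.001
grip_force: 0.0
```

Run:
```python
from h import *
np.set_printoptions(precision=1,suppress=True)
st()
p=cam('wrist','w2.png'); P=np.array(p['pose']); np.save('w2pose.npy',P)
for o in ['arbor','pin_centre']:
    for d in env.place_of(o,p):
        w=world(p,d['at']); print(o,round(d['score'],2),w,proj(p,w))
        if o=='pin_centre': uv=proj(p,w)
i=p['color']; u,v=[int(k) for k in uv]; cv2.imwrite('pics/w2c.png',cv2.resize(i[max(0,v-70):v+70,max(0,u-80):u+80],None,fx=4,fy=4,interpolation=cv2.INTER_CUBIC)); print(u-80,v-70)
```

```text
t 1.9 pos [604.4 140.  205.3] rot [3.1 0.  2.8] F [ 0.1  1.1 -0.1] M [ 0. -0.  0.] op 95.1 grip 0.0 j6 -1.15
arbor 0.62 [525.5 152.2  -1.6] [269.4 121.9]
pin_centre 0.68 [530.1 162.9  55.3] [279.2 124. ]
199 53
```

View pics/w2c.png

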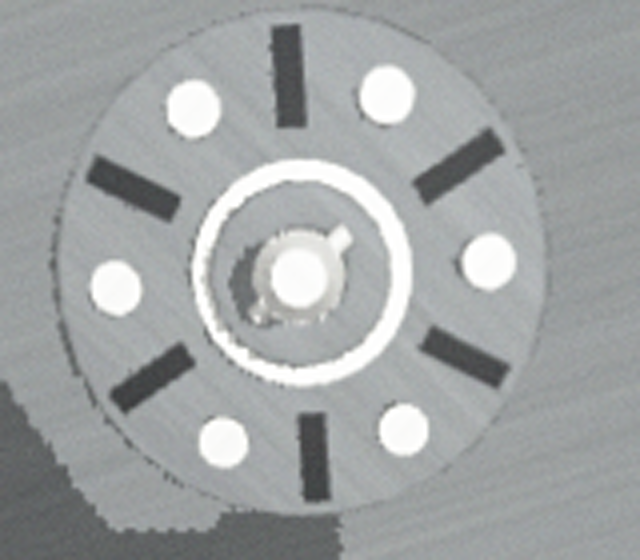

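The crop shows the post tip at (299,278), i.e. full-picture (273.9,122.4). The pin ends are at crop (342,239) and (260,314), and the faceplate is centred near (302,262).

Run:
```python
from h import *
np.set_printoptions(precision=1,suppress=True)
import h
p=cam('wrist')
f=lambda x,y,z:topix(p,(199+(x+.5)/4-.5,53+(y+.5)/4-.5),z)
print('tip',f(299,278,83),'plate',f(302,262,22))
a,b=f(342,239,57),f(260,314,57);print(a,b,(a+b)/2,'ang',np.degrees(np.arctan2(*(a-b)[1::-1])),np.linalg.norm(a-b))
for n in ['scene','side']:
    q=cam(n)
    for d in env.place_of('arbor',q)[:1]+env.place_of('pin_centre',q)[:1]: print(n,world(q,d['at']))
plan([457+75,-255,205],3.14159)
```

```text
tip [526.3 158.1  83. ] plate [523. 159.  22.]
[520.7 170.8  57. ] [532.1 145.3  57. ] [526.4 158.1  57. ] ang 114.08248528413631 27.872414401226344
scene [526.2 161.8   2.4]
scene [526.1 157.2  58.3]
side [530.3 159.8   2.8]
side [529.3 156.7  58.2]
total shift [-0.2 -1.6  0. ] turn [ 0.   0.  -0.1] rows>= 6.5
```

Call:
drive_tool:
  rows:
    - [[0,0,0,0,0,-0.047,1],[0,0,0,0,0,-0.0475,1],[0.04,-0.226,0,0,0,0,1],[0.04,-0.226,0,0,0,0,1],[0.04,-0.226,0,0,0,0,1]]

```text
t: 3.02
eef_pos: [572.4, -28.4, 205.4]
tcp_rot: [-3.142, 0.001, -3.141]
ft_force: [0.8, -0.6, -1.1]
opening: 1.003
grip_force: 0.0
```

Call:
drive_tool:
  rows:
    - [[0.04,-0.226,0,0,0,0,1],[0.04,-0.226,0,0,0,0,1],[0.04,-0.226,0,0,0,0,1],[0.04,-0.226,0,0,0,0,1],[0,0,0,0,0,0,1]]

```text
t: 3.65
eef_pos: [532.1, -256.3, 205.1]
tcp_rot: [-3.141, 0.0, 3.137]
ft_force: [0.7, 0.3, -0.5]
opening: 0.997
grip_force: 0.0
```

Run:
```python
from h import *
np.set_printoptions(precision=1,suppress=True)
st()
p=cam('wrist','w3.png')
for d in env.place_of('collar_b',p):
    w=world(p,d['at']); print(round(d['score'],2),w,proj(p,w))
g=cv2.medianBlur(cv2.cvtColor(p['color'],cv2.COLOR_BGR2GRAY),3)
g=cv2.resize(g,None,fx=3,fy=3,interpolation=cv2.INTER_CUBIC)
for r0,r1 in [(22,45),(55,100)]:
    c=cv2.HoughCircles(g,cv2.HOUGH_GRADIENT_ALT,1.5,20,param1=200,param2=.7,minRadius=r0,maxRadius=r1)
    if c is not None:
        for x,y,r in c[0]:
            u,v=(x+.5)/3-.5,(y+.5)/3-.5;print('circ',u,v,r/3,topix(p,(u,v),40))
```

```text
t 3.65 pos [ 532.1 -256.3  205.1] rot [-3.1  0.   3.1] F [ 0.7  0.3 -0.5] M [ 0.  0. -0.] op 94.7 grip 0.0 j6 -2.13
0.98 [ 631.6 -136.1   -2.5] [366.7 257. ]
0.85 [ 552.7 -182.4   -2.2] [336.1 201.7]
0.73 [500.  -40.9  -1.5] [449.7 161.1]
0.63 [ 457.9 -256.4   -1. ] [278.5 126.2]
0.59 [ 364.  -272.5   -0.5] [263.8  40.7]
circ 280.16666 127.66667 10.831515 [ 458.3 -254.7   40. ]
circ 355.66666 105.666664 13.558013 [ 435.7 -174.6   40. ]
circ 343.16666 209.66667 10.081577 [ 550.8 -181.8   40. ]
circ 355.66666 105.666664 9.324269 [ 435.7 -174.6   40. ]
circ 439.16666 302.66666 10.247222 [678.1 -48.   40. ]
circ 280.66666 126.166664 24.974815 [ 456.7 -254.2   40. ]
circ 342.66666 209.16667 21.973372 [ 550.1 -182.4   40. ]
```

View pics/w3.png

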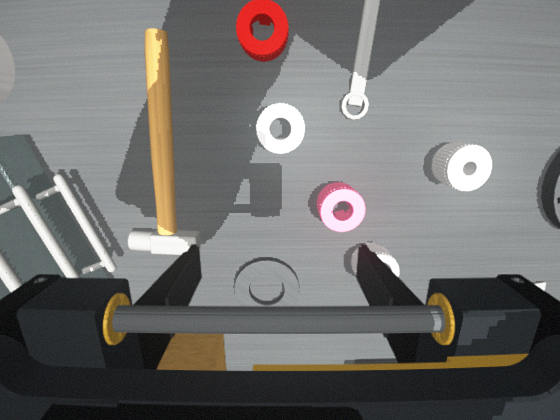

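The picture shows collar_b at (280,127) with a mid-size bore, the red decoy at (262,28), the pink one at (341,207) and the wrench ring at (355,105), which is clear of the fingers.

Run:
```python
from h import *
st();plan([457.8,-254.5,26],3.14159)
```

```text
t 3.75 pos [ 532.64 -253.26  205.11] rot [ 3.1412 -0.      3.1402] F [-0.2  1.  -0.4] M [ 0.05 -0.02 -0.  ] op 95.0 grip 0.0 j6 -2.13
total shift [ 0.2993 -0.0056  0.7164] turn [ 0.0001 -0.     -0.0004] rows>= 3.1
```

Call:
drive_tool:
  rows:
    - [[0.15,-0.003,0,0,0,0,1],[0.1493,-0.0026,0,0,0,0,1],[0,0,0.2,0,0,0,1],[0,0,0.2,0,0,0,1],[0,0,0,0,0,0,1]]

```text
t: 4.38
eef_pos: [457.1, -252.7, 103.1]
tcp_rot: [3.138, -0.004, -3.141]
ft_force: [0.6, 0.0, 0.8]
opening: 0.999
grip_force: 0.0
```

Run:
```python
from h import *
np.set_printoptions(precision=1,suppress=True)
st()
p=cam('wrist','w4.png')
for d in env.place_of('collar_b',p):
    w=world(p,d['at']); print(round(d['score'],2),w,proj(p,w))
g=cv2.medianBlur(cv2.cvtColor(p['color'],cv2.COLOR_BGR2GRAY),3)
# bore ellipse/top ellipse: bright top face
m=(g>200).astype('uint8')
cs,h=cv2.findContours(m,cv2.RETR_CCOMP,cv2.CHAIN_APPROX_NONE)
for c in cs:
    if 300<cv2.contourArea(c)<9000:
        (x,y),(a,b),_=cv2.fitEllipse(c);print(x,y,a,b,topix(p,(x,y),40))
st()
```

```text
t 4.38 pos [ 457.1 -252.7  103.1] rot [ 3.1 -0.  -3.1] F [0.6 0.  0.8] M [ 0.  -0.1 -0.1] op 94.9 grip 0.0 j6 -2.2
0.97 [501.6 -43.    3.8] [486.3 253.5]
0.8 [ 358.6 -275.3    1.8] [252.4 101.2]
0.61 [ 459.  -254.6    1.9] [276.7 212.9]
0.57 [ 636.5 -132.2   -3.4] [383.1 358.6]
0.55 [ 554.1 -179.8   -4.8] [347.  296.3]
128.34149169921875 269.30194091796875 22.090694427490234 58.60554504394531 [ 499.  -384.9   40. ]
516.5220947265625 262.53460693359375 39.67123794555664 55.354347229003906 [494.1 -39.7  40. ]
275.9459533691406 224.715087890625 59.59980773925781 61.55441665649414 [ 457.6 -255.1   40. ]
276.89752197265625 225.1498565673828 26.139381408691406 29.9228515625 [ 458.  -254.3   40. ]
372.94598388671875 183.97122192382812 30.732646942138672 47.311885833740234 [ 423.2 -177.3   40. ]
107.48960876464844 108.83515167236328 15.271385192871094 37.03105163574219 [ 364.9 -382.4   40. ]
t 4.47 pos [ 458.8 -254.3  106.3] rot [-3.1  0.  -3.1] F [0.2 0.  1. ] M [0.  0.1 0. ] op 95.0 grip 0.0 j6 -2.2
```

View pics/w4.png

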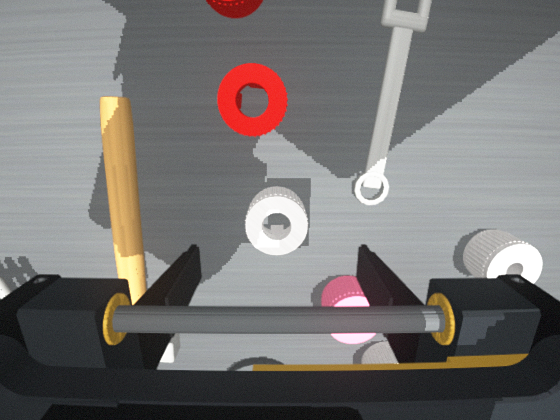

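The picture shows collar_b at (276,225), midway between the fingers. I'll descend and grip it.

Call:
drive_tool:
  rows:
    - [[0.003,0,0.16,0,0,0,1],[0,0,0.16,0,0,0,1],[0,0,0,0,0,0,1],[0,0,0,0,0,0,0.3],[0,0,0,0,0,0,0.3]]

```text
t: 5.1
eef_pos: [458.1, -255.4, 27.0]
tcp_rot: [-3.14, 0.003, 3.141]
ft_force: [0.1, 0.4, 0.4]
opening: 0.846
grip_force: 0.0
```

Call:
drive_tool:
  rows:
    - [[0,0,0,0,0,0,0.3],[0,0,0,0,0,0,0.3],[0,0,0,0,0,0,0.3],[0,0,0,0,0,0,0.3]]

```text
t: 5.6
eef_pos: [457.2, -255.0, 25.3]
tcp_rot: [3.142, 0.0, 3.141]
ft_force: [0.2, 1.4, 5.1]
opening: 0.533
grip_force: 30.0
```

Run:
```python
from h import *
st();st()
```

```text
t 5.6 pos [ 457.24 -254.97   25.28] rot [3.1416e+00 1.0000e-04 3.1407e+00] F [0.2 1.4 5.1] M [0.24 0.1  0.07] op 50.7 grip 30.0 j6 -2.21
t 5.6 pos [ 457.24 -254.97   25.28] rot [3.1416e+00 1.0000e-04 3.1407e+00] F [0.2 1.4 5.1] M [0.24 0.1  0.07] op 50.7 grip 30.0 j6 -2.21
```

Call:
drive_tool:
  rows:
    - [[0,0,-0.1,0,0,0,0.3],[0,0,-0.2,0,0,0,0.3],[0,0,-0.2,0,0,0,0.3],[-0.0345,0.2065,0,0,0,0,0.3],[-0.0345,0.2065,0,0,0,0,0.3]]

```text
t: 6.22
eef_pos: [474.5, -150.9, 150.4]
tcp_rot: [-3.141, 0.001, 3.139]
ft_force: [0.1, -0.1, -2.4]
opening: 0.531
grip_force: 30.0
```

Call:
drive_tool:
  rows:
    - [[-0.0345,0.2065,0,0,0,0,0.3],[-0.0345,0.2065,0,0,0,0,0.3],[-0.0345,0.2065,0,0,0,0,0.3],[-0.0345,0.2065,0,0,0,0,0.3],[0,0,0,0,0,0,0.3]]

```text
t: 6.85
eef_pos: [509.1, 57.6, 149.7]
tcp_rot: [3.141, -0.001, -3.138]
ft_force: [-0.0, 0.1, -3.6]
opening: 0.532
grip_force: 30.0
```

Run:
```python
from h import *
np.set_printoptions(precision=1,suppress=True)
st()
p=cam('wrist','w5.png')
st()
m=(cv2.cvtColor(p['color'],cv2.COLOR_BGR2GRAY)>200).astype('uint8')
cs,h=cv2.findContours(m,cv2.RETR_CCOMP,cv2.CHAIN_APPROX_NONE)
for c in cs:
    if 200<cv2.contourArea(c)<20000:
        (x,y),(a,b),_=cv2.fitEllipse(c);print(x,y,a,b,topix(p,(x,y),83),topix(p,(x,y),160+15))
st();plan([526.3,158.1,150.3],3.14159)
```

```text
t 6.85 pos [509.1  57.6 149.7] rot [ 3.1 -0.  -3.1] F [-0.   0.1 -3.6] M [-0.   0.   0.1] op 50.6 grip 30.0 j6 -1.59
t 6.9 pos [508.9  56.  149.7] rot [ 3.1 -0.  -3.1] F [ 0.1 -1.2 -1.5] M [ 0.   0.1 -0. ] op 50.6 grip 30.0 j6 -1.59
322.7067565917969 349.4832458496094 33.398109436035156 35.07242965698242 [640.  100.5  83. ] [559.3  84.1 175. ]
278.25872802734375 267.71435546875 77.28810119628906 86.93949890136719 [551.2  56.9  83. ] [503.7  56.8 175. ]
278.258544921875 269.4406433105469 37.32872772216797 42.44886016845703 [552.9  56.9  83. ] [504.8  56.8 175. ]
49.097103118896484 246.18511962890625 40.32999801635742 51.37776565551758 [ 532.  -146.4   83. ] [491.7 -70.5 175. ]
49.07293701171875 246.4936981201172 19.86919593811035 25.985530853271484 [ 532.3 -146.5   83. ] [491.9 -70.5 175. ]
394.6755065917969 236.01058959960938 21.08050537109375 24.796924591064453 [521.2 156.7  83. ] [485.  119.3 175. ]
377.28021240234375 221.54693603515625 51.86171340942383 56.94862365722656 [508.1 140.3  83. ] [476.8 109.  175. ]
179.149169921875 199.69248962402344 48.92559051513672 54.130279541015625 [489.4 -24.9  83. ] [465.1   5.6 175. ]
178.97923278808594 200.3116912841797 17.29768180847168 18.714202880859375 [489.9 -25.1  83. ] [465.4   5.5 175. ]
59.78364944458008 115.55604553222656 25.351852416992188 73.59263610839844 [ 421.5 -113.8   83. ] [422.5 -50.1 175. ]
60.414329528808594 130.82225036621094 17.023183822631836 22.704151153564453 [ 433.1 -115.5   83. ] [429.8 -51.1 175. ]
419.8673095703125 37.708709716796875 51.94349670410156 58.88297653198242 [367.4 159.3  83. ] [388.7 120.9 175. ]
419.7315673828125 37.85017776489258 46.63569641113281 52.82719039916992 [367.5 159.2  83. ] [388.7 120.8 175. ]
t 6.9 pos [508.9  56.  149.7] rot [ 3.1 -0.  -3.1] F [ 0.1 -1.2 -1.5] M [ 0.   0.1 -0. ] op 50.6 grip 30.0 j6 -1.59
total shift [-0.1  0.4 -0. ] turn [ 0. -0.  0.] rows>= 1.7
```

View pics/w5.png

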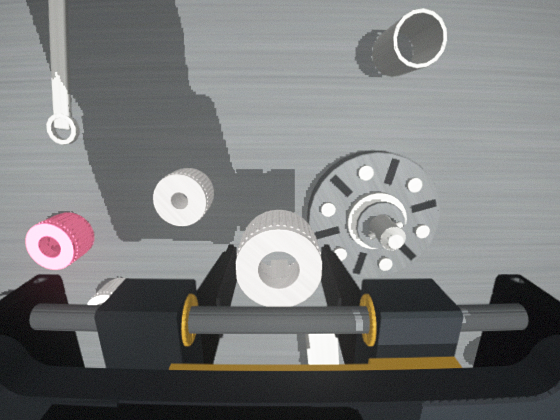

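The picture shows the held collar centred at (278,269) between the fingers, and the post tip at about (394,240). I'll move over the post.

Call:
drive_tool:
  rows:
    - [[-0.0333,0.2,0,0,0,0,0.3],[-0.0333,0.207,0,0,0,0,0.3],[0,0,0.08,0,0,0,0.3],[0,0,0,0,0,0,0.3],[0,0,0,0,0,0,0.3]]

```text
t: 7.52
eef_pos: [526.2, 155.4, 130.5]
tcp_rot: [-3.142, -0.0, 3.139]
ft_force: [0.3, -0.2, -2.3]
opening: 0.53
grip_force: 30.0
```

Run:
```python
from h import *
st()
p=cam('wrist','w6.png');st();p2=cam('scene','s6.png');p3=cam('side','d6.png');st()
a=p['color'][200:340,180:380]
import numpy as np
def crop(i,uv,s=28): u,v=[int(k) for k in uv]; return cv2.resize(i[v-s:v+s,u-s:u+s],(300,300),interpolation=cv2.INTER_CUBIC)
cv2.imwrite('pics/c6.png',np.hstack([crop(p['color'],(280,270),60)]+[crop(q['color'],proj(q,[526,158,110])) for q in (p2,p3)][:1]+[crop(p3['color'],proj(p3,[526,158,100]))])[:,:800])
plan([525.6,158,130],3.14159)
```

```text
t 7.53 pos [526.18 155.37 130.49] rot [-3.1416e+00 -1.0000e-04  3.1392e+00] F [ 0.3 -0.2 -2.3] M [0.02 0.02 0.03] op 50.3 grip 30.0 j6 -1.4
t 7.58 pos [526.28 155.46 130.7 ] rot [3.1415e+00 5.0000e-04 3.1392e+00] F [-0.3 -0.3 -1.3] M [ 0.   -0.02 -0.02] op 50.6 grip 30.0 j6 -1.4
t 7.67 pos [526.31 155.74 130.78] rot [3.1414e+00 9.0000e-04 3.1395e+00] F [ 0.5  0.1 -3.6] M [-0.03  0.05 -0.  ] op 50.7 grip 30.0 j6 -1.4
total shift [0.0029 0.009  0.0031] turn [ 0.0001  0.0003 -0.0007] rows>= 0.0
```

View pics/c6.png

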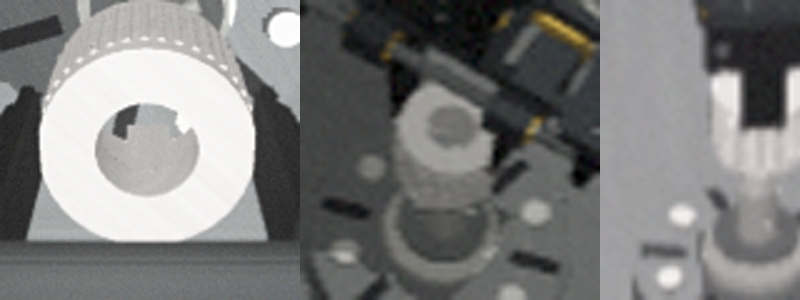

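The crop shows the collar above the post, roughly aligned, but the keyways can't be read reliably. I'll correct y and lower onto the post, checking forces.

Call:
drive_tool:
  rows:
    - [[0.002,0.009,0,0,0,0,0.3],[0,0,0,0,0,0,0.3],[0,0,0.06,0,0,0,0.3],[0,0,0.06,0,0,0,0.3],[0,0,0,0,0,0,0.3]]

```text
t: 8.3
eef_pos: [524.6, 158.6, 98.4]
tcp_rot: [-3.141, -0.003, 3.141]
ft_force: [0.1, -0.7, -1.9]
opening: 0.533
grip_force: 30.0
```

```bash
python3 -c "
from h import *
st()"
```

```text
t 8.3 pos [524.65 158.57  98.39] rot [-3.1411e+00 -3.0000e-03  3.1407e+00] F [ 0.1 -0.7 -1.9] M [-0.01  0.03  0.04] op 50.6 grip 30.0 j6 -1.4
```

Call:
drive_tool:
  rows:
    - [[0,0,0.03,0,0,0,0.3],[0,0,0.026,0,0,0,0.3],[0,0,0.004,0,0,0,0.3],[0,0,0.004,0,0,0,0.3],[0,0,0,0,0,0,0.3]]

```text
t: 8.93
eef_pos: [525.5, 158.7, 84.3]
tcp_rot: [3.141, 0.0, 3.141]
ft_force: [0.2, 0.7, -1.2]
opening: 0.533
grip_force: 30.0
```

```bash
python3 -c "
from h import *
st()"
```

```text
t 8.93 pos [525.51 158.74  84.25] rot [3.1415e+00 2.0000e-04 3.1407e+00] F [ 0.2  0.7 -1.2] M [ 0.09  0.07 -0.03] op 50.7 grip 30.0 j6 -1.4
```

Call:
drive_tool:
  rows:
    - [[0,0,0.004,0,0,0,0.3],[0,0,0.004,0,0,0,0.3],[0,0,0,0,0,0,0.3]]

```text
t: 9.3
eef_pos: [525.7, 158.8, 82.6]
tcp_rot: [3.141, 0.001, 3.141]
ft_force: [-1.7, -0.1, 5.0]
opening: 0.531
grip_force: 30.0
```

Call:
drive_tool:
  rows:
    - [[0,0,0.004,0,0,0.02,0.3],[0,0,0,0,0,0.033,0.3],[0,0,0,0,0,0.033,0.3],[0,0,0,0,0,0,0.3]]

```text
t: 9.8
eef_pos: [525.4, 158.7, 81.0]
tcp_rot: [3.142, -0.0, 2.871]
ft_force: [0.2, -0.1, -2.4]
opening: 0.534
grip_force: 30.0
```

The force has gone and z fell to 81.0, so it has probably keyed. I'll press further to check.

Call:
drive_tool:
  rows:
    - [[0,0,0.006,0,0,0,0.3],[0,0,0.006,0,0,0,0.3],[0,0,0,0,0,0,0.3]]

```text
t: 10.18
eef_pos: [525.4, 158.7, 77.9]
tcp_rot: [-3.142, -0.0, 2.871]
ft_force: [0.5, 0.1, -2.5]
opening: 0.535
grip_force: 30.0
```

Call:
drive_tool:
  rows:
    - [[0,0,0.012,0,0,0,0.3],[0,0,0.012,0,0,0,0.3],[0,0,0.012,0,0,0,0.3],[0,0,0,0,0,0,0.3]]

```text
t: 10.68
eef_pos: [525.3, 158.7, 69.1]
tcp_rot: [-3.142, -0.0, 2.871]
ft_force: [-0.8, -0.5, 2.8]
opening: 0.532
grip_force: 30.0
```

```bash
python3 -c "
from h import *
st()"
```

```text
t 10.68 pos [525.32 158.74  69.09] rot [-3.1415e+00 -4.0000e-04  2.8706e+00] F [-0.8 -0.5  2.8] M [-0.    0.45  0.01] op 50.5 grip 30.0 j6 -1.13
```

Call:
drive_tool:
  rows:
    - [[0,0,0.012,0,0,0,0.3],[0,0,0.012,0,0,0,0.3],[0,0,0.008,0,0,0,0.3],[0,0,0,0,0,0,0.3]]

```text
t: 11.18
eef_pos: [525.4, 158.7, 61.3]
tcp_rot: [3.141, 0.0, 2.871]
ft_force: [-2.9, 1.0, 5.4]
opening: 0.531
grip_force: 30.0
```

```bash
python3 -c "
from h import *
st()"
```

```text
t 11.18 pos [525.43 158.75  61.29] rot [3.1414e+00 1.0000e-04 2.8705e+00] F [-2.9  1.   5.4] M [0.02 0.65 0.02] op 50.5 grip 30.0 j6 -1.13
```

Call:
drive_tool:
  rows:
    - [[0,0,0.003,0,0,0,0.3],[0,0,0,0,0,0,0.3]]

```text
t: 11.42
eef_pos: [525.5, 158.7, 61.1]
tcp_rot: [3.141, 0.001, 2.871]
ft_force: [-5.1, -0.4, 13.0]
opening: 0.527
grip_force: 30.0
```

Call:
drive_tool:
  rows:
    - [[0,0,0.003,0,0,0,0.3],[0,0,0,0,0,0,0.3]]

```text
t: 11.68
eef_pos: [525.6, 158.7, 61.0]
tcp_rot: [3.141, 0.001, 2.871]
ft_force: [-8.7, -1.5, 21.6]
opening: 0.531
grip_force: 30.0
```

It has reached a hard stop at TCP 61.0, which puts the underside at about 36 mm. I'll relax the push slightly and check that it holds.

Call:
drive_tool:
  rows:
    - [[0,0,-0.0015,0,0,0,0.3],[0,0,0,0,0,0,0.3],[0,0,0,0,0,0,0.3],[0,0,0,0,0,0,0.3]]

```text
t: 12.18
eef_pos: [525.5, 158.7, 61.1]
tcp_rot: [3.141, 0.001, 2.871]
ft_force: [-6.1, 0.7, 17.2]
opening: 0.536
grip_force: 30.0
```

Run:
```python
from h import *
st()
p=cam('scene');q=cam('side');st()
def crop(p,s=40):
    u,v=[int(k) for k in proj(p,[526,158,55])]; return cv2.resize(p['color'][v-s:v+s,u-s:u+s],(400,400),interpolation=cv2.INTER_CUBIC)
cv2.imwrite('pics/c7.png',np.hstack([crop(p),crop(q)]))
```

```text
t 12.18 pos [525.54 158.75  61.07] rot [3.1412e+00 8.0000e-04 2.8706e+00] F [-6.1  0.7 17.2] M [-0.26  1.15 -0.01] op 50.9 grip 30.0 j6 -1.13
t 12.28 pos [525.52 158.77  61.08] rot [3.1412e+00 8.0000e-04 2.8706e+00] F [-5.8 -0.9 17. ] M [-0.2  1.2  0. ] op 50.4 grip 30.0 j6 -1.13
```

View pics/c7.png

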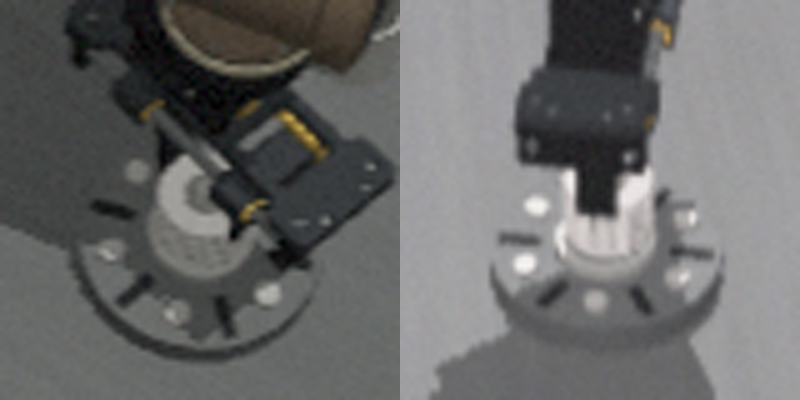

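Both crops show the collar down on the hub, around (205,215) and (610,220), with the jaws still gripping it and the force steady at 17 N. I'm handing in now.

```bash
python3 -c "
from h import *
print(env.job_done());st()"
```

```text
the job is handed in; nothing more can be done
None
the job is handed in; nothing more can be done
```

I put collar_b over the arbor, turned it until it dropped over the cross-pin, and pushed it to a hard stop with its underside at about 36 mm; I handed the job in at about 12.3 s, still gripping and pressing it with about 17 N, with nothing else touched; the hand-in gave no verdict.

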